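# Stack two flanged couplings back on the pipe stand

## Robot

A 6-joint arm with a two-finger parallel gripper is mounted at the origin on the work surface. World frame = base frame: x ahead of the robot, y to its left, z up, the work surface at z = 0. Lengths are in m, angles in rad, forces in N, time in s.
With the tool pointing down it reaches from about 0.375 to 0.925 m from the base axis. Payload 5.7 kg.
Tool frame: the origin (TCP) lies on the centre line of the jaws, within the pads' length; the fingertips stand 11 mm ahead of it and the grasp point (between the pads) lies 8 mm behind it (ctrl.nose_length is the distance from the TCP to the fingertips, in m); x points along the fingers, z is the direction in which the jaws open and shut, and the axes are right-handed (so a half turn about x gives the same grasp; the last joint's range is limited). The gripper opens to 85 mm and grips with 20 to 120 N. Pads are 22 mm wide; open, the fingers measure 114 mm over their backs; the gripper's body (76 mm by 85 mm) begins 54 mm behind the grasp point. The pads swing forward as they close: fully open they stand 13 mm farther back than shut.
Start: joints at [-1.306, 0.359, 1.51, -0, 1.272, -0.115], TCP at [0.222, -0.557, 0.242] pointing down, gripper open.
Joint ranges: [-2.97, 2.97], [-1.01, 2.36], [0.21, 2.38], [-0.96, 4.11], [0.2, 2.71], [-2.98, 2.98]. Speed limits (rad/s): [2.39, 2.39, 3.14, 3.14, 3.14, 3.14].

## Interface

Orientations are given as a unit quaternion [w, x, y, z].
In Python, from plant import readout, optics, ctrl, models gives the robot as it stands. The module is installed in compiled form; this text tells all that it offers.
- The arm moves only by the tool apply_moves, never from a script. Its argument "deltas" is a list of rows, each a list of 5 numbers: the shift along the tool's x, y, z in units of 25 mm (1.0 is 25 mm), then the turn about the tool's x in units of 6 degrees (1.0 is 6 degrees), then the finger opening in mm, from 0 to 85.4. A call has 1 to 5 rows; each row shifts and turns the commanded pose from where the row before left it, along the tool's axes as they then stand; what a row does not reach is not made up. A row lasts 1/12 s, in which the tool goes at most 41.7 mm and 7.16 degrees, less where a joint would pass 70% of its speed; a pose out of reach is approached as far as the arm can. A call is refused whole if a number of a shift passes 1 or a number of a turn 1, either way. A call with a gripper value outside its range is refused whole. The fingers move at their own pace and stop on an object; "grip_force" is the grip in N (left out, the last holds). Time passes only in rows, so rows that do not move let the fingers close. It gives the time, the measured TCP pose, the force and the opening at its end, in the units of the state.
- readout.observe(): the state, without advancing time (a new reading comes with each control period).
- optics.get_image(name): name is "side" or "top"; returns the picture (480x640x3 uint8, red, green, blue); there is no depth.
- optics.camera_params(name): a dict with "intrinsics" (3x3 intrinsics, pixels), "extrinsics" (4x4, takes a point from world to camera coordinates). Camera axes: x right, y up, looking along -z (the intrinsics and any distortion apply to the point x, -y, -z); pixel columns grow to the right and rows downward; lengths in m; the calibration is good to about 2 mm. A picture is of the moment at which its call begins. camera_params takes no time and is no camera call.
- ctrl.job_done(): hands the job in, once; it reports no verdict.
Trained networks look in the newest picture that a camera, given by its name, has taken for a name from the list of things; names that differ only in an ending like _2 or _b are one class to them, and where a whole thing is asked for, a point or a joint stands for the part that bears it (a point fixed in the world has none). Each returns a list of dicts, best first, with "confidence" (0 to 1); they miss things now and then, are a little off and sometimes report something else, mostly with a low value. They report only what shows in the picture. A call takes as long as a camera call. They do not tell look-alikes from the thing itself.
- models.search_frame(name, camera): "bbox" ([left, top, width, height] as shares, 0 to 1, of the picture: columns of its width, rows of its height, round what is visible of it).
- models.masks_of(name, camera): "region" (480x640 bool, what is visible of it) and "bbox" ([left, top, width, height] as shares, 0 to 1, of the picture: columns of its width, rows of its height, round what is visible of it).
The state is a dict: "time_s": time; "joint_pos": joint angles; "qd": joint speeds; "tau": joint torques, N m; "tool_pos": TCP position; "ee_rot": TCP orientation; "ft_force": force on the tool from outside, world axes, zero at the start; "wrist_torque": the same for the moment, N m; "finger_gap": finger opening in m.
Only numpy, scipy, OpenCV 4.12 (cv2) and the standard library are available. Lean on these libraries where they do the work, as an engineer would, in place of code of your own. Each camera call takes 0.05 s, during which the arm holds its last target. There are 200 camera calls.

## Task

The two shaft couplings have been scanned: stack them on the yellow pipe stand, all four halves centred one above the other, the big blue coupling at the bottom and the small red one on top of it. In each coupling put the half that lies hub down first, hub still down (the first blue one hangs with its hub in the pipe), and set its mate of the same colour on it hub up, so that machined face meets machined face and hub meets hub. Let go of everything, and leave the pulley on the turntable, the scanner and the spray can where they are.

Things in the scene. Friction and masses are not known exactly. Their poses are not given: they have to be found in the camera images.
- blue_down_mid (a point): Big blue half that lies on the table hub down at the start, flange on top: from above a blue ring with six small dark bolt holes around a bright machined disc with a dark bore. Hat-shaped metal part, about 0.4 kg: hub 38 mm diameter and 24 mm high below, flange 66 mm diameter and 13 mm thick above it, 37 mm high in all. The point is its centre, half-way up (18.5 mm above its underside); z is its axis, up as it lies and as it must end. Best gripped across the flange.
- blue_up_mid (a point): Big blue half that lies on the table hub up at the start, machined face down: flange 66 mm diameter and 13 mm thick below, hub 38 mm diameter and 24 mm high above it with a bright end and dark bore, 37 mm high in all, about 0.4 kg. The point is its centre, half-way up (18.5 mm above its underside); z is its axis, up as it lies and as it must end. Best gripped across the hub.
- red_down_mid (a point): Small red half that lies on the table hub down at the start, flange on top: from above a red ring with six small dark bolt holes around a bright machined disc with a dark bore. Hub 34 mm diameter and 22 mm high below, flange 56 mm diameter and 11 mm thick above it, 33 mm high in all, about 0.26 kg. The point is its centre, half-way up (16.5 mm above its underside); z is its axis, up as it lies and as it must end. Best gripped across the flange.
- red_up_mid (a point): Small red half that lies on the table hub up at the start, machined face down: flange 56 mm diameter and 11 mm thick below, hub 34 mm diameter and 22 mm high above it with a bright end and dark bore, 33 mm high in all, about 0.26 kg. The point is its centre, half-way up (16.5 mm above its underside); z is its axis, up as it lies and as it must end. Best gripped across the hub.
- stand_top (a point): Pipe stand, fixed: a square dark plate 120 x 120 x 8 mm with a short upright yellow pipe at its middle, 58 mm outside and 50 mm inside diameter, 40 mm long, open at the top. The point is the centre of the pipe's mouth, at rim height, 48 mm above the table; z up. The first blue half hangs in it with the underside of its flange on the rim, so that its flange stands out 4 mm around the pipe.
- pulley_mid (a point): Dark steel belt pulley, 96 mm diameter and 34 mm high, standing loose in the middle of the round grey turntable (140 mm diameter, 30 mm high). The point is its centre, half-way up. Not to be disturbed.
- scanner_mid (a point): Hand-held 3D scanner lying on the table, a black and grey bar 190 x 66 x 44 mm, long along its x. The point is its centre, half-way up. Not to be disturbed.
- spray_can_mid (a point): White spray can with a blue band, standing, 53 mm diameter and 152 mm high. The point is its centre, half-way up. Not to be disturbed.
There are look-alikes about, which are no part of the job. Leave any purple look-alike of the part that bears blue_up_mid alone.

How it is judged:
At the end, for the whole second after the job is handed in: One released, resting stack on the stand, from below: blue hub down (hub in pipe, flange on rim), blue hub up, red hub down, red hub up; each seated (within 4 mm), upright (0.1 rad), centred on the one below within 10 mm. Pulley, scanner and can moved under 20 mm (horizontal distance between blue_down_mid and stand_top below 0.01 m and z of blue_down_mid in the frame of stand_top between -0.0095 and -0.0015 m and horizontal distance between blue_up_mid and blue_down_mid below 0.01 m and z of blue_up_mid in the frame of stand_top between 0.0275 and 0.0355 m and horizontal distance between red_down_mid and blue_up_mid below 0.01 m and z of red_down_mid in the frame of stand_top between 0.0625 and 0.0705 m and horizontal distance between red_up_mid and red_down_mid below 0.01 m and z of red_up_mid in the frame of stand_top between 0.0955 and 0.1035 m and angle between each of blue_down_mid, blue_up_mid, red_down_mid, red_up_mid's own z axis and vertical below 0.1 rad and distance of each of pulley_mid, scanner_mid, spray_can_mid from where it was at the start of the episode below 0.02 m and linear speed of each of blue_down, blue_up, red_down, red_up below 0.02 m/s); the robot touches nothing.
It fails at once if the pulley on the turntable is disturbed (moved 20 mm) (distance of pulley_mid from where it was at the start of the episode above 0.02 m).
It fails at once if the scanner is disturbed (moved 20 mm) (distance of scanner_mid from where it was at the start of the episode above 0.02 m).
It fails at once if the spray can is knocked (moved 20 mm) (distance of spray_can_mid from where it was at the start of the episode above 0.02 m).
It also fails if it takes over 128 s, if anything falls off the work surface, if the arm or the gripper's body presses on something with over 40 N, if the wrist force passes 120 N, or if a joint passes its speed limit or range.

## Working session

There is one attempt and no reset: what is moved stays moved. The work goes in short steps, Python scripts to look and compute and a tool call to move; the robot and the scene stay as the last step left them, time stands still between calls to the robot, and variables do not carry over. Pictures are saved under pics/ and viewed, about 12 in all and at most 16, crops included, and the job is handed in when it is done.

Besides the shell and the picture viewer there is one more tool, called after "Emit:" by a JSON object that holds its "op" and its "data". apply_moves: Moves the arm, as the interface text tells. Its arguments: {"type":"object","properties":{"deltas":{"type":"array"},"grip_force":{"type":"number"}},"required":["deltas"]}

```bash
mkdir -p pics; ls; python3 - <<'E'
from plant import readout, optics, ctrl, models
import cv2
s=readout.observe()
for k,v in s.items(): print(k,v)
print(ctrl.nose_length)
for c in ("top","side"):
    im=optics.get_image(c); cv2.imwrite(f"pics/{c}0.png",im[:,:,::-1])
    p=optics.camera_params(c); print(c,p)
    for n in "blue_down_mid blue_up_mid red_down_mid red_up_mid stand_top pulley_mid scanner_mid spray_can_mid".split():
        print(n,[(round(d["confidence"],2),[round(float(a*b)) for a,b in zip(d["bbox"],(640,480,640,480))]) for d in models.search_frame(n,c)])
E
```

```text
pics
time_s 0.0
joint_pos [-1.30608851e+00  3.59556303e-01  1.51143614e+00 -1.53108743e-08
  1.27252714e+00 -1.15111940e-01]
qd [ 0.00039443 -0.00092037 -0.00128571 -0.00077689  0.0032205   0.00111642]
tau [ 2.28912788e-03 -5.27616656e+01 -2.78624207e+01  2.19472672e-04
  1.33957263e-02  3.21065295e-05]
tool_pos [ 0.22226109 -0.55659149  0.24142163]
ee_rot [ 0.58487916  0.39706963  0.58591194 -0.39618086]
ft_force [-0.13504979  0.22103629 -0.88323285]
wrist_torque [ 0.04781184 -0.01498797  0.00715577]
finger_gap 0.08544889530052693
0.011
top {'intrinsics': array([[500.80080089,   0.        , 325.46818003],
       [  0.        , 500.80080089, 237.29585815],
       [  0.        ,   0.        ,   1.        ]]), 'extrinsics': array([[-0.00956414, -0.99993967, -0.00540138, -0.06600836],
       [ 0.99758681, -0.00991284,  0.06871894, -0.5154404 ],
       [-0.06876834, -0.00473111,  0.99762144, -0.98710499],
       [ 0.        ,  0.        ,  0.        ,  1.        ]])}
blue_down_mid [(0.61, [230, 243, 34, 32]), (0.53, [324, 255, 33, 33])]
blue_up_mid [(0.89, [216, 294, 36, 33]), (0.66, [32
[... 381 characters left out ...]
 , 513.93152516, 243.91971827],
       [  0.        ,   0.        ,   1.        ]]), 'extrinsics': array([[-0.92032044, -0.39083961,  0.01595885,  0.46508944],
       [ 0.21017688, -0.4596767 ,  0.86285747, -0.2199114 ],
       [-0.32990296,  0.79745955,  0.50519532, -0.97419001],
       [ 0.        ,  0.        ,  0.        ,  1.        ]])}
blue_down_mid [(0.74, [306, 298, 31, 28])]
blue_up_mid [(0.6, [349, 264, 28, 23]), (0.56, [350, 325, 36, 30])]
red_down_mid [(0.82, [296, 369, 34, 33])]
red_up_mid [(0.82, [386, 236, 22, 15])]
stand_top [(0.66, [294, 213, 54, 38])]
pulley_mid [(0.77, [198, 304, 50, 43])]
scanner_mid [(0.78, [201, 248, 89, 47])]
spray_can_mid [(0.69, [356, 166, 18, 59])]
```

```bash
python3 - <<'E'
import cv2
t=cv2.imread("pics/top0.png"); s=cv2.imread("pics/side0.png")
cv2.imwrite("pics/topc.png",cv2.resize(t[80:340,110:470],(800,578),interpolation=cv2.INTER_CUBIC))
cv2.imwrite("pics/sidec.png",cv2.resize(s[150:420,170:530],(800,600),interpolation=cv2.INTER_CUBIC))
E
```

```text
(no output)
```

View pics/topc.png

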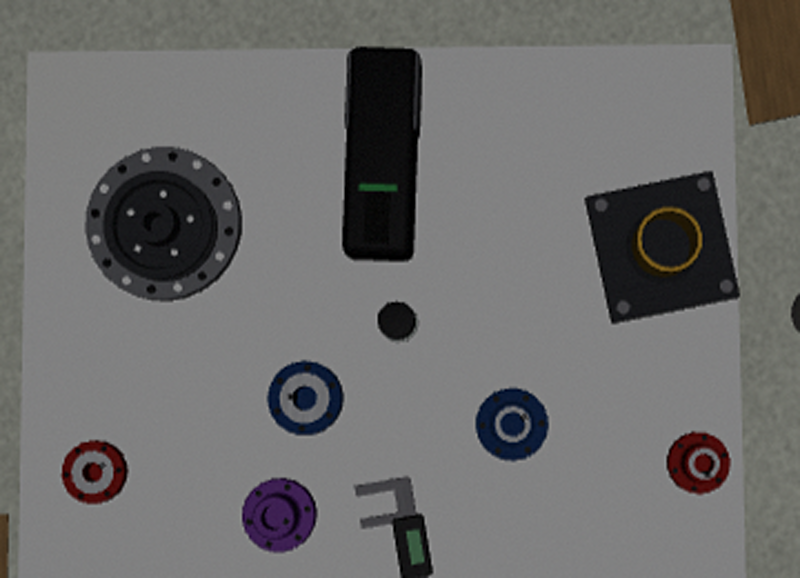

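View pics/sidec.png

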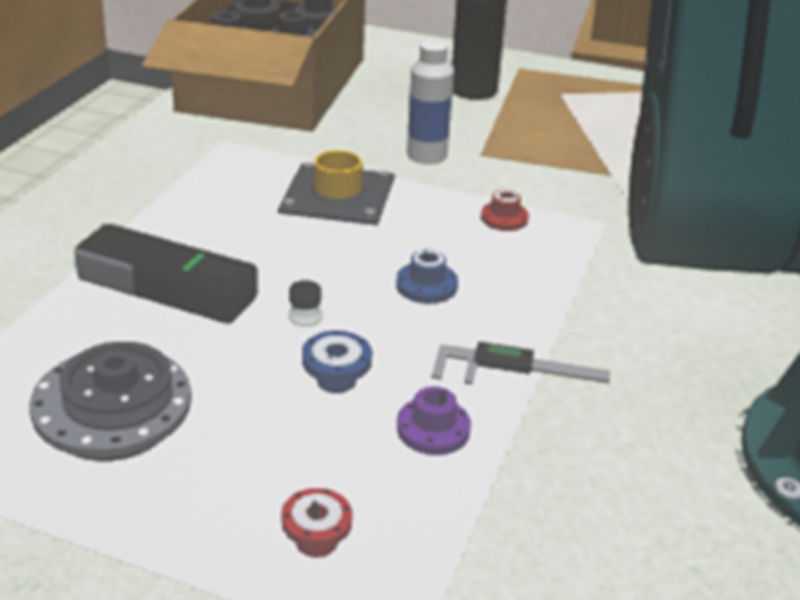

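View pics/top0.png

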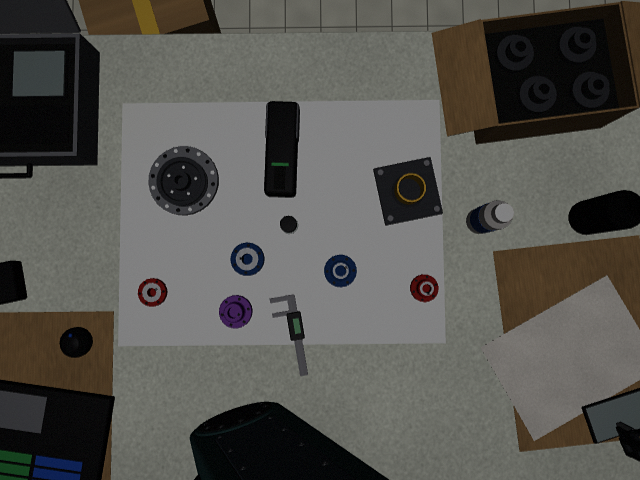

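```bash
cat > h.py <<'E'
from plant import readout, optics, ctrl, models
import cv2, numpy as np
from scipy.optimize import least_squares
# discs (radius,z0,z1) above the underside
UP=lambda R,r,f,h:[(R,0,f),(r,f,h)]
DN=lambda R,r,f,h:[(r,0,h-f),(R,h-f,h)]
SH=dict(blue_down=DN(.033,.019,.013,.037),blue_up=UP(.033,.019,.013,.037),red_down=DN(.028,.017,.011,.033),
 red_up=UP(.028,.017,.011,.033),stand=[(.029,.008,.048)])
HUE=dict(blue=[(100,118)],red=[(0,8),(172,180)],stand=[(15,35)])
def proj(P,c):
    k=optics.camera_params(c);E=k["extrinsics"];q=np.asarray(P)@E[:3,:3].T+E[:3,3]
    q=q*[1,-1,-1];u=q@k["intrinsics"].T;return u[:,:2]/u[:,2:]
def cmask(im,name,sat=90,val=30):
    hsv=cv2.cvtColor(im,cv2.COLOR_RGB2HSV);m=np.zeros(im.shape[:2],np.uint8)
    for a,b in HUE[name.split("_")[0]]: m|=cv2.inRange(hsv,(a,sat,val),(b,255,255))
    return m
def blobs(im,name,amin=60,**k):
    m=cv2.morphologyEx(cmask(im,name,**k),cv2.MORPH_CLOSE,np.ones((3,3)))
    cs=cv2.findContours(m,cv2.RETR_EXTERNAL,cv2.CHAIN_APPROX_NONE)[0]
    return [cv2.convexHull(c) for c in cs if cv2.contourArea(c)>amin]
def cen(c): M=cv2.moments(c.astype(np.float32));return np.array([M["m10"],M["m01"]])/M["m00"]
A=np.linspace(0,2*np.pi,60)
def pts(name,x,y,z=0): return np.concatenate([np.c_[x+r*np.cos(A),y+r*np.sin(A),0*A+z+h] for r,a,b in SH[name] for h in(a,b)])
def hull(name,x,y,cam,z=0): return cv2.convexHull(proj(pts(name,x,y,z),cam).astype(np.float32))
def locate(name,cam,hullpx,z=0,x0=(.5,0)):
    t=cen(hullpx);r=least_squares(lambda p:cen(hull(name,p[0],p[1],cam,z))-t,x0)
    return r.x, cv2.contourArea(hullpx)/cv2.contourArea(hull(name,*r.x,cam,z))
E
python3 - <<'E'
from h import *
seed=dict(top=dict(blue_down=(247,259),blue_up=(340,271),red_down=(152,292),red_up=(425,288),stand=(411,187)),
 side=dict(blue_down=(321,312),blue_up=(363,275),red_down=(312,385),red_up=(397,245),stand=(321,228)))
for c in("top","side"):
    im=cv2.imread(f"pics/{c}0.png")[:,:,::-1].copy()
    for n,s in seed[c].items():
        bs=blobs(im,n,40)
        b=min(bs,key=lambda b:np.hypot(*(cen(b)-s)))
        x,a=locate(n,c,b); print(c,n,cen(b).round(1),x.round(4),"area ratio",round(a,2))
E
```

```text
top blue_down [246.8 258.6] [0.4732 0.0846] area ratio 0.89
top blue_up [339.9 270.5] [ 0.4482 -0.0994] area ratio 0.92
top red_down [151.5 291.8] [0.4097 0.2734] area ratio 0.88
top red_up [423.8 287.8] [ 0.4119 -0.2679] area ratio 0.91
top stand [410.1 188. ] [ 0.6105 -0.2405] area ratio 0.91
side blue_down [321.2 310. ] [0.4735 0.0807] area ratio 0.44
side blue_up [361.7 275.9] [ 0.4454 -0.0926] area ratio 0.41
side red_down [312.1 381.7] [0.4104 0.2686] area ratio 0.68
side red_up [396.9 245.9] [ 0.4088 -0.2594] area ratio 0.53
side stand [321.8 227.9] [ 0.6085 -0.2399] area ratio 0.76
```

```bash
cat >> h.py <<'E'
from scipy.spatial.transform import Rotation as Rn
def tool():
    s=readout.observe();q=s["ee_rot"];M=Rn.from_quat([*q[1:],q[0]]).as_matrix();return s,M
def to(x,y,z):
    s,M=tool();d=M.T@(np.array([x,y,z])-s["tool_pos"])
    return (d/.025).round(2)
E
python3 - <<'E'
from h import *
s,M=tool();print(M.round(3));print(to(.473,.0846,.241))
z=M[:,2];print("yaw of tool z deg",np.degrees(np.arctan2(z[1],z[0])))
E
```

```text
[[-0.     0.929  0.371]
 [ 0.     0.371 -0.929]
 [-1.     0.    -0.   ]]
[  0.05  18.83 -20.13]
yaw of tool z deg -68.24094131859138
```

Emit:
{"op": "apply_moves", "data": {"deltas": [[0,0.3,-0.5,1,85],[0,0.5,-0.8,1,85],[0,0.5,-1,1,85],[0,0.4,-1,0.63,85],[0,0.4,-1,0,85]], "grip_force": 40}}

```text
time_s: 1.32
tool_pos: [0.2577, -0.4416, 0.2422]
ee_rot: [0.499, 0.501, 0.499, -0.501]
ft_force: [0.6, -0.3, 0.1]
finger_gap: 0.0846
```

Emit:
{"op": "apply_moves", "data": {"deltas": [[0,0.4,-1,0,85],[0,0.4,-1,0,85],[0,0.4,-1,0,85],[0,0.4,-1,0,85],[0,0.4,-1,0,85]]}}

```text
time_s: 1.73
tool_pos: [0.3081, -0.3167, 0.2424]
ee_rot: [0.5, 0.5, 0.5, -0.5]
ft_force: [0.5, 0.1, 0.3]
finger_gap: 0.0849
```

Emit:
{"op": "apply_moves", "data": {"deltas": [[0,0.4,-1,0,85],[0,0.4,-1,0,85],[0,0.4,-1,0,85],[0,0.4,-1,0,85],[0,0.4,-1,0,85]]}}

```text
time_s: 2.15
tool_pos: [0.3582, -0.1917, 0.2425]
ee_rot: [0.5, 0.5, 0.5, -0.5]
ft_force: [-0.0, 0.6, -0.8]
finger_gap: 0.0849
```

Emit:
{"op": "apply_moves", "data": {"deltas": [[0,0.4,-1,0,85],[0,0.4,-1,0,85],[0,0.4,-1,0,85],[0,0.4,-1,0,85],[0,0.4,-1,0,85]]}}

```text
time_s: 2.57
tool_pos: [0.4083, -0.0666, 0.2426]
ee_rot: [0.5, 0.5, 0.5, -0.5]
ft_force: [-0.0, -0.5, 0.1]
finger_gap: 0.0845
```

```bash
python3 - <<'E'
from h import *
s,M=tool();print(s["time_s"],s["tool_pos"],M.round(3).tolist(),s["joint_pos"].round(2),to(.473,.0846,.1))
E
```

```text
2.5667 [ 0.40827977 -0.06661337  0.24256684] [[0.001, 1.0, -0.0], [-0.0, -0.0, -1.0], [-1.0, 0.001, 0.0]] [-0.33  0.08  1.88  0.    1.17  1.24] [ 5.7   2.58 -6.05]
```

Emit:
{"op": "apply_moves", "data": {"deltas": [[0.5,0.5,-1,0,85],[0.9,0.5,-1,0,85],[0.9,0.5,-1,0,85],[0.9,0.5,-1,0,85],[0.9,0.4,-1,0,85]]}}

```text
time_s: 2.98
tool_pos: [0.4692, 0.0585, 0.1392]
ee_rot: [0.5, 0.5, 0.5, -0.5]
ft_force: [1.1, 0.0, 0.7]
finger_gap: 0.0851
```

Emit:
{"op": "apply_moves", "data": {"deltas": [[0.8,0.18,-0.7,0,85],[0.4,0,-0.35,0,85],[0.2,0,0,0,85],[0,0,0,0,85]]}}

```text
time_s: 3.32
tool_pos: [0.4713, 0.0832, 0.1041]
ee_rot: [0.5, 0.499, 0.501, -0.5]
ft_force: [0.0, -1.2, -0.3]
finger_gap: 0.0846
```

```bash
python3 - <<'E'
from h import *
s,M=tool();print(s["tool_pos"],to(.473,.0846,.016))
im=optics.get_image("side");t=optics.get_image("top")
u=proj([[.473,.0846,.03]],"side")[0].astype(int);v=proj([[.473,.0846,.03]],"top")[0].astype(int)
f=lambda i,u:cv2.resize(i[u[1]-70:u[1]+60,u[0]-55:u[0]+55,::-1],(400,473),interpolation=cv2.INTER_CUBIC)
cv2.imwrite("pics/a.png",np.hstack([f(im,u),f(t,v)]))
E
```

```text
[0.47134564 0.08315648 0.10410356] [ 3.52  0.07 -0.06]
```

View pics/a.png

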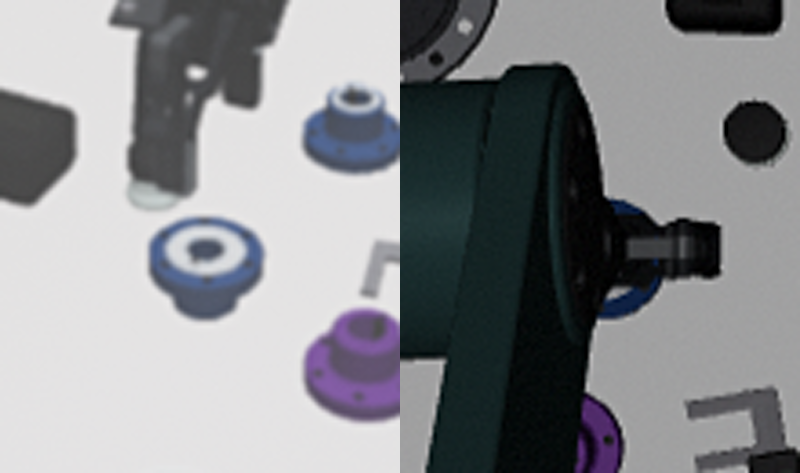

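Emit:
{"op": "apply_moves", "data": {"deltas": [[0.5,0.07,-0.06,0,85],[0.8,0,0,0,85],[0.8,0,0,0,85],[0.8,0,0,0,85],[0.5,0,0,0,85]]}}

```text
time_s: 3.83
tool_pos: [0.4747, 0.0836, 0.0198]
ee_rot: [0.5, 0.501, 0.499, -0.5]
ft_force: [-0.5, 0.5, 0.2]
finger_gap: 0.0849
```

Emit:
{"op": "apply_moves", "data": {"deltas": [[0.1,0,0,0,85],[0,0,0,0,85],[0,0,0,0,60],[0,0,0,0,55],[0,0,0,0,50]]}}

```text
time_s: 4.25
tool_pos: [0.4753, 0.0844, 0.0189]
ee_rot: [0.501, 0.501, 0.499, -0.499]
ft_force: [-1.2, -3.5, 4.3]
finger_gap: 0.0648
```

Emit:
{"op": "apply_moves", "data": {"deltas": [[0,0,0,0,50],[0,0,0,0,50],[0,0,0,0,50],[0,0,0,0,50]]}}

```text
time_s: 4.58
tool_pos: [0.4753, 0.0844, 0.0189]
ee_rot: [0.501, 0.501, 0.499, -0.499]
ft_force: [0.5, -4.0, 5.1]
finger_gap: 0.0648
```

Emit:
{"op": "apply_moves", "data": {"deltas": [[-0.3,0,0,0,50],[-0.8,0,0,0,50],[-1,0,0,0,50],[-1,0,0,0,50],[-1,0,0,0,50]]}}

```text
time_s: 5.0
tool_pos: [0.4735, 0.0849, 0.1215]
ee_rot: [-0.5, -0.5, -0.5, 0.5]
ft_force: [0.3, 0.7, -4.4]
finger_gap: 0.0643
```

```bash
python3 - <<'E'
from h import *
s,M=tool();print(s["tool_pos"],s["finger_gap"],s["ft_force"],to(.6105,-.2405,.13))
t=optics.get_image("top");im=t[130:250,340:480,::-1]
cv2.imwrite("pics/b.png",cv2.resize(im,(700,600),interpolation=cv2.INTER_CUBIC))
# rim fit: yellow ring pixels
m=cmask(t,"stand",sat=110,val=60);ys,xs=np.nonzero(m);k=(abs(xs-410)<30)&(abs(ys-188)<30)
p=np.c_[xs[k],ys[k]].astype(np.int32);print(len(p),cv2.minEnclosingCircle(p),cen(cv2.convexHull(p)))
for x,y in((.6105,-.2405),):
    print(proj([[x,y,.048],[x+.029,y,.048],[x-.029,y,.048],[x,y+.029,.048],[x,y-.029,.048]],"top").round(1))
E
```

```text
[0.47345183 0.08491958 0.12152722] 0.06433995367755992 [ 0.33936171  0.70029194 -4.43508722] [-0.35  5.49 13.01]
195 ((410.8098449707031, 187.1971893310547), 14.850678443908691) [410.89954338 187.26864536]
[[411.5 186.6]
 [411.2 171.9]
 [411.8 201.3]
 [396.7 186.7]
 [426.3 186.4]]
```

View pics/b.png

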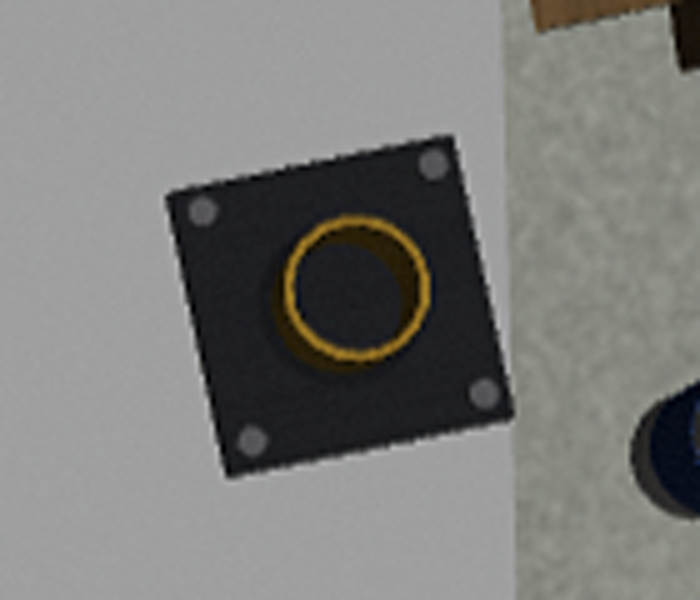

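Emit:
{"op": "apply_moves", "data": {"deltas": [[-0.3,0.2,0.5,0,50],[0,0.4,0.9,0,50],[0,0.4,1,0,50],[0,0.4,1,0,50],[0,0.4,1,0,50]]}}

```text
time_s: 5.47
tool_pos: [0.519, -0.026, 0.1279]
ee_rot: [0.5, 0.5, 0.5, -0.5]
ft_force: [0.4, 0.2, -4.9]
finger_gap: 0.0646
```

Emit:
{"op": "apply_moves", "data": {"deltas": [[0,0.4,1,0,50],[0,0.4,1,0,50],[0,0.4,1,0,50],[0,0.4,1,0,50],[0,0.4,1,0,50]]}}

```text
time_s: 5.88
tool_pos: [0.5688, -0.1512, 0.1275]
ee_rot: [0.5, 0.5, 0.5, -0.5]
ft_force: [0.8, 0.8, -4.7]
finger_gap: 0.0646
```

Emit:
{"op": "apply_moves", "data": {"deltas": [[0,0.5,1,0,50],[0,0.5,1,0,50],[0,0.4,1,0,50],[0,0.24,0.4,0,50],[0,0,0.1,0,50]]}}

```text
time_s: 6.3
tool_pos: [0.6114, -0.2402, 0.1276]
ee_rot: [0.5, 0.501, 0.499, -0.5]
ft_force: [-0.9, -0.2, -3.3]
finger_gap: 0.0646
```

Emit:
{"op": "apply_moves", "data": {"deltas": [[0,0,0,0,50],[0,0,0,0,50]]}}

```text
time_s: 6.47
tool_pos: [0.6089, -0.2364, 0.1269]
ee_rot: [0.499, 0.5, 0.501, -0.5]
ft_force: [-0.4, 0.3, -4.3]
finger_gap: 0.0647
```

```bash
python3 - <<'E'
from h import *
s,M=tool();print(s["tool_pos"],s["finger_gap"],to(.6093,-.2392,.067))
im=optics.get_image("side");t=optics.get_image("top")
P=[[.6093,-.2392,.08]];u=proj(P,"side")[0].astype(int);v=proj(P,"top")[0].astype(int)
f=lambda i,u:cv2.resize(i[u[1]-70:u[1]+60,u[0]-55:u[0]+55,::-1],(400,473),interpolation=cv2.INTER_CUBIC)
cv2.imwrite("pics/c.png",np.hstack([f(im,u),f(t,v)]))
E
```

```text
[ 0.60885149 -0.23638437  0.12692703] 0.06465062397048178 [2.4  0.02 0.12]
```

View pics/c.png

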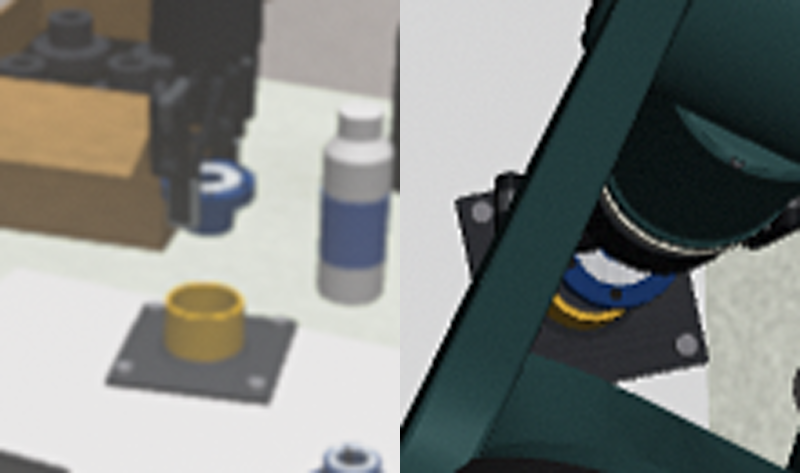

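```bash
python3 - <<'E'
from h import *
s,M=tool();im=optics.get_image("side")
hs=cv2.cvtColor(im,cv2.COLOR_RGB2HSV)
sub=lambda m:(np.nonzero(m)[1].min(),np.nonzero(m)[1].max(),np.nonzero(m)[0].min(),np.nonzero(m)[0].max())
m=cv2.inRange(hs,(100,80,30),(120,255,255));w=np.zeros_like(m);w[155:215,290:347]=1
m=m*w;print("blue ext",sub(m))
for r in range(np.nonzero(m)[0].min(),np.nonzero(m)[0].max()+1):
    c=np.nonzero(m[r])[0]
    if len(c):print(r,c.min(),c.max(),end="; ")
y=cv2.inRange(hs,(15,80,40),(35,255,255));w[:]=0;w[195:250,290:347]=1;print("\nyellow",sub(y*w))
p=s["tool_pos"]
for d in(0,-.003,-.006):
    h=hull("blue_down",p[0]+d,p[1],"side",p[2]-.019);print(d,h[:,0].min(0),h[:,0].max(0), proj(pts("blue_down",p[0]+d,p[1],p[2]-.019)[:60],"side").max(0))
h=hull("stand",.6093,-.2392,"side");print("stand",h[:,0].min(0),h[:,0].max(0))
E
```

```text
blue ext (np.int64(321), np.int64(334), np.int64(184), np.int64(195))
184 327 329; 185 330 330; 187 333 333; 188 333 334; 189 333 334; 190 333 334; 191 332 334; 192 329 334; 193 325 333; 194 321 332; 195 322 328; 
yellow (np.int64(290), np.int64(332), np.int64(195), np.int64(238))
0 [308.59497 182.14665] [334.9047  204.04015] [328.99171202 204.04014608]
-0.003 [309.68063 182.34619] [336.01575 204.26051] [330.08220503 204.26051342]
-0.006 [310.76794 182.54605] [337.1285  204.48122] [331.17435026 204.48121879]
stand [310.3959 216.0285] [332.68094 239.93988]
```

Emit:
{"op": "apply_moves", "data": {"deltas": [[0.4,0.02,0.07,0,50],[0.7,0,0,0,50],[0.7,0,0,0,50],[0.7,0,0,0,50],[0.5,0,0,0,50]]}}

```text
time_s: 7.03
tool_pos: [0.6096, -0.2385, 0.0502]
ee_rot: [0.499, 0.5, 0.501, -0.5]
ft_force: [-0.5, -0.4, -5.7]
finger_gap: 0.0645
```

Emit:
{"op": "apply_moves", "data": {"deltas": [[0.2,0,0,0,50],[0,0,0,0,50],[0,0,0,0,50]]}}

```text
time_s: 7.28
tool_pos: [0.6107, -0.2394, 0.0473]
ee_rot: [0.5, 0.5, 0.5, -0.5]
ft_force: [-0.4, 0.4, -4.1]
finger_gap: 0.0647
```

Emit:
{"op": "apply_moves", "data": {"deltas": [[0.08,0,0,0,50],[0.06,0,0,0,50],[0,0,0,0,50]]}}

```text
time_s: 7.53
tool_pos: [0.611, -0.2397, 0.0444]
ee_rot: [0.5, 0.5, 0.5, -0.5]
ft_force: [-0.1, 0.0, -4.2]
finger_gap: 0.0644
```

Emit:
{"op": "apply_moves", "data": {"deltas": [[0.04,0,0,0,50],[0,0,0,0,50],[0,0,0,0,50]]}}

```text
time_s: 7.78
tool_pos: [0.6108, -0.2396, 0.0431]
ee_rot: [0.5, 0.5, 0.5, -0.5]
ft_force: [-0.2, -0.9, -3.7]
finger_gap: 0.0644
```

Emit:
{"op": "apply_moves", "data": {"deltas": [[0.04,0,0,0,50],[0.04,0,0,0,50],[0,0,0,0,50]]}}

```text
time_s: 8.03
tool_pos: [0.6108, -0.2396, 0.0429]
ee_rot: [0.5, 0.5, 0.5, -0.5]
ft_force: [-3.6, 1.8, 11.5]
finger_gap: 0.0642
```

Emit:
{"op": "apply_moves", "data": {"deltas": [[0.04,0,0,0,50],[0,0,0,0,50]]}}

```text
time_s: 8.2
tool_pos: [0.6109, -0.2396, 0.0429]
ee_rot: [0.5, 0.5, 0.5, -0.5]
ft_force: [-5.7, 2.1, 17.8]
finger_gap: 0.0645
```

Emit:
{"op": "apply_moves", "data": {"deltas": [[0,0,0,0,85],[0,0,0,0,85],[0,0,0,0,85],[0,0,0,0,85]]}}

```text
time_s: 8.53
tool_pos: [0.6108, -0.2396, 0.0398]
ee_rot: [0.5, 0.5, 0.5, -0.5]
ft_force: [-0.5, 0.7, -0.8]
finger_gap: 0.085
```

Emit:
{"op": "apply_moves", "data": {"deltas": [[-0.5,0,0,0,85],[-1,0,0,0,85],[-1,0,0,0,85],[-1,-0.5,-0.5,0,85],[-0.5,-1,-0.9,0,85]]}}

```text
time_s: 8.95
tool_pos: [0.5778, -0.2075, 0.144]
ee_rot: [0.503, 0.501, 0.496, -0.499]
ft_force: [0.4, 1.4, 1.3]
finger_gap: 0.0849
```

Emit:
{"op": "apply_moves", "data": {"deltas": [[0,-1,-0.9,0,85],[0,-1,-0.9,0,85],[0,-1,-0.9,0,85],[0,-1,-0.9,0,85],[0,-0.7,-0.4,0,85]]}}

```text
time_s: 9.37
tool_pos: [0.4525, -0.1018, 0.1402]
ee_rot: [0.499, 0.5, 0.501, -0.5]
ft_force: [-0.9, 0.2, 0.1]
finger_gap: 0.0848
```

Emit:
{"op": "apply_moves", "data": {"deltas": [[0,0,0,0,85],[0,0,0,0,85]]}}

```text
time_s: 9.53
tool_pos: [0.4552, -0.1039, 0.1406]
ee_rot: [0.5, 0.5, 0.5, -0.5]
ft_force: [0.2, -0.1, 0.4]
finger_gap: 0.0851
```

```bash
python3 - <<'E'
from h import *
s,M=tool();print(s["tool_pos"],to(.4482,-.0994,.027))
t=optics.get_image("top");cv2.imwrite("pics/t1.png",t[:,:,::-1])
for b in blobs(t,"blue_down",30,sat=80):print(cen(b).round(1),cv2.contourArea(b))
i=t[140:250,350:480,::-1];cv2.imwrite("pics/d.png",cv2.resize(i,(520,440),interpolation=cv2.INTER_CUBIC))
for d in(.024,): h=hull("blue_down",.6093,-.2392,"top",d);print("exp",cen(h),cv2.contourArea(h))
E
```

```text
[ 0.45516554 -0.10391116  0.14058858] [ 4.54 -0.28 -0.18]
[ 56.  468.3] 1019.0
[411.8 186.5] 880.0
exp [411.51401262 186.55482731] 950.6139888758771
```

View pics/d.png

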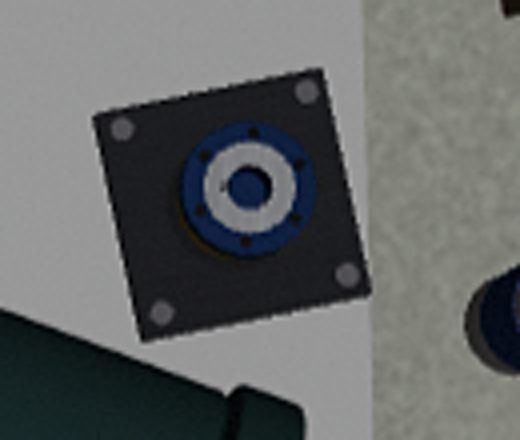

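Emit:
{"op": "apply_moves", "data": {"deltas": [[0.5,-0.28,-0.18,0,85],[0.9,0,0,0,85],[0.9,0,0,0,85],[0.9,0,0,0,85],[0.7,0,0,0,85]]}}

```text
time_s: 10.0
tool_pos: [0.4505, -0.101, 0.0412]
ee_rot: [0.5, 0.5, 0.499, -0.5]
ft_force: [-0.5, -0.1, -0.2]
finger_gap: 0.0851
```

Emit:
{"op": "apply_moves", "data": {"deltas": [[0.4,0,0,0,85],[0,0,0,0,85],[0,0,0,0,85]]}}

```text
time_s: 10.25
tool_pos: [0.4499, -0.1007, 0.032]
ee_rot: [0.5, 0.5, 0.5, -0.5]
ft_force: [0.3, -0.5, 0.5]
finger_gap: 0.0849
```

```bash
python3 - <<'E'
from h import *
s,M=tool();print(s["tool_pos"],to(.4482,-.0994,.027))
im=optics.get_image("side")
P=[[.4482,-.0994,.03]];u=proj(P,"side")[0].astype(int)
f=lambda i,u:cv2.resize(i[u[1]-40:u[1]+40,u[0]-50:u[0]+50,::-1],(600,480),interpolation=cv2.INTER_CUBIC)
cv2.imwrite("pics/e.png",f(im,u))
E
```

```text
[ 0.44985262 -0.10067322  0.0319885 ] [ 0.2  -0.07 -0.05]
```

View pics/e.png

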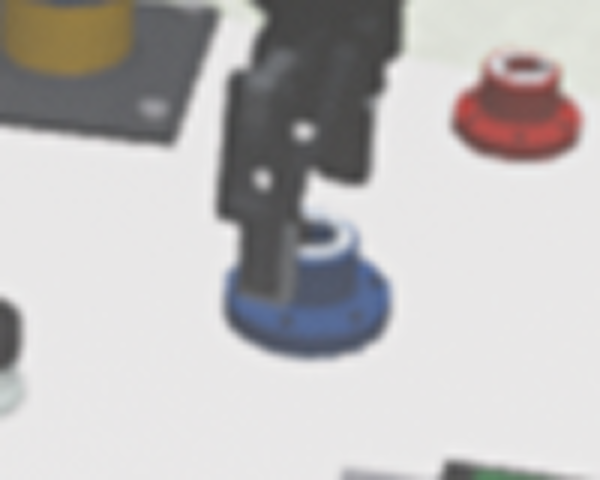

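Emit:
{"op": "apply_moves", "data": {"deltas": [[0.1,-0.07,-0.05,0,85],[0,0,0,0,60],[0,0,0,0,45],[0,0,0,0,30],[0,0,0,0,25]]}}

```text
time_s: 10.72
tool_pos: [0.4473, -0.0989, 0.0303]
ee_rot: [0.5, 0.5, 0.5, -0.5]
ft_force: [-1.8, -14.0, 7.0]
finger_gap: 0.0384
```

Emit:
{"op": "apply_moves", "data": {"deltas": [[0,0,0,0,25],[0,0,0,0,25],[0,0,0,0,25],[0,0,0,0,25]]}}

```text
time_s: 11.05
tool_pos: [0.4473, -0.0989, 0.0305]
ee_rot: [0.5, 0.5, 0.5, -0.5]
ft_force: [-1.8, -0.7, 7.5]
finger_gap: 0.0365
```

Emit:
{"op": "apply_moves", "data": {"deltas": [[-0.3,0,0,0,25],[-0.8,0,0,0,25],[-1,0,0,0,25],[-1,0.2,0.2,0,25],[-0.9,0.8,0.7,0,25]]}}

```text
time_s: 11.47
tool_pos: [0.4667, -0.1181, 0.1303]
ee_rot: [0.497, 0.499, 0.503, -0.501]
ft_force: [-0.4, 0.4, -4.9]
finger_gap: 0.037
```

Emit:
{"op": "apply_moves", "data": {"deltas": [[0,1,0.9,0,25],[0,1,0.9,0,25],[0,1,0.9,0,25],[0,1,0.9,0,25],[0,1,0.8,0,25]]}}

```text
time_s: 11.88
tool_pos: [0.5972, -0.2322, 0.1298]
ee_rot: [-0.499, -0.5, -0.5, 0.5]
ft_force: [1.4, 0.1, -3.4]
finger_gap: 0.0367
```

Emit:
{"op": "apply_moves", "data": {"deltas": [[0,0.5,0.3,0,25],[0,0,0,0,25],[0,0,0,0,25],[0,0,0,0,25]]}}

```text
time_s: 12.22
tool_pos: [0.6077, -0.2377, 0.1291]
ee_rot: [0.499, 0.5, 0.501, -0.5]
ft_force: [-0.8, 0.6, -3.5]
finger_gap: 0.0366
```

```bash
cat >> h.py <<'E'
def check(cam,name,zoff,box,**k):
    "compare blob of held part with the expected hull"
    s,M=tool();p=s["tool_pos"];im=optics.get_image(cam)
    m=cmask(im,name,**k);w=np.zeros_like(m);x0,y0,x1,y1=box;w[y0:y1,x0:x1]=1;ys,xs=np.nonzero(m*w)
    h=hull(name,p[0],p[1],cam,p[2]-zoff)[:,0]
    print(p.round(4),"seen",xs.min(),xs.max(),ys.min(),ys.max(),"exp",h.min(0).round(1),h.max(0).round(1));return im
E
python3 - <<'E'
from h import *
print(to(.610,-.2395,.0915))
h=hull("blue_up",.61,-.2395,"side",.1)[:,0];print(h.min(0),h.max(0))
im=check("side","blue_up",.0305,(285,140,347,212),sat=70)
i=im[140:250,260:370,::-1];cv2.imwrite("pics/f.png",cv2.resize(i,(440,440),interpolation=cv2.INTER_CUBIC))
E
```

```text
[1.5  0.1  0.08]
[308.79004 186.72095] [334.7131  208.79218]
[ 0.6077 -0.2377  0.1291] seen 310 334 194 208 exp [309.3 187.6] [335.3 209.8]
```

View pics/f.png

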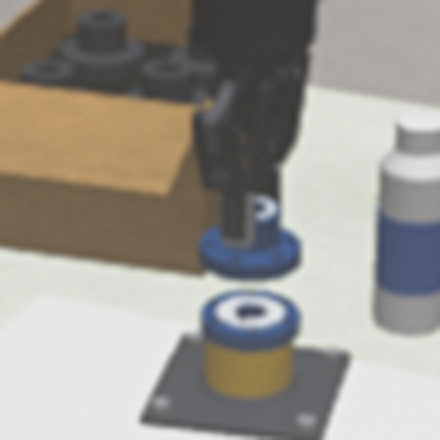

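Emit:
{"op": "apply_moves", "data": {"deltas": [[0.4,0.07,0.05,0,25],[0.6,0,0,0,25],[0.3,0,0,0,25],[0.1,0,0,0,25],[0,0,0,0,25]]}}

```text
time_s: 12.68
tool_pos: [0.6099, -0.2392, 0.0935]
ee_rot: [0.499, 0.5, 0.501, -0.5]
ft_force: [0.6, -0.7, -4.4]
finger_gap: 0.0364
```

Emit:
{"op": "apply_moves", "data": {"deltas": [[0.06,0,0,0,25],[0.04,0,0,0,25],[0,0,0,0,25],[0,0,0,0,25]]}}

```text
time_s: 13.02
tool_pos: [0.6114, -0.2401, 0.0927]
ee_rot: [0.5, 0.5, 0.5, -0.5]
ft_force: [1.2, -0.3, -3.7]
finger_gap: 0.036
```

Emit:
{"op": "apply_moves", "data": {"deltas": [[0.05,0,0,0,25],[0,0,0,0,25]]}}

```text
time_s: 13.18
tool_pos: [0.6115, -0.2401, 0.0916]
ee_rot: [0.5, 0.5, 0.5, -0.5]
ft_force: [-0.7, 0.4, -0.6]
finger_gap: 0.0363
```

Emit:
{"op": "apply_moves", "data": {"deltas": [[0.04,0,0,0,25],[0,0,0,0,25]]}}

```text
time_s: 13.35
tool_pos: [0.6116, -0.2402, 0.0916]
ee_rot: [0.5, 0.5, 0.499, -0.5]
ft_force: [-1.9, 1.0, 6.6]
finger_gap: 0.0361
```

Emit:
{"op": "apply_moves", "data": {"deltas": [[0.04,0,0,0,25],[0,0,0,0,25]]}}

```text
time_s: 13.52
tool_pos: [0.6116, -0.2402, 0.0915]
ee_rot: [0.5, 0.5, 0.499, -0.5]
ft_force: [-4.2, 1.6, 12.7]
finger_gap: 0.0365
```

Emit:
{"op": "apply_moves", "data": {"deltas": [[0,0,0,0,85],[0,0,0,0,85],[0,0,0,0,85],[-0.3,0,0,0,85],[-0.8,0,0,0,85]]}}

```text
time_s: 13.93
tool_pos: [0.6091, -0.239, 0.1142]
ee_rot: [0.498, 0.5, 0.502, -0.501]
ft_force: [0.1, -0.3, -0.6]
finger_gap: 0.085
```

Emit:
{"op": "apply_moves", "data": {"deltas": [[-1,0,0,0,85],[-1,0,-0.5,0,85],[-0.9,-0.4,-1,0,85],[0,-0.4,-1,0,85],[0,-0.4,-1,0,85]]}}

```text
time_s: 14.35
tool_pos: [0.5822, -0.1523, 0.1915]
ee_rot: [0.501, 0.501, 0.498, -0.5]
ft_force: [-0.3, -0.0, -0.9]
finger_gap: 0.0853
```

Emit:
{"op": "apply_moves", "data": {"deltas": [[0,-0.4,-1,0,85],[0,-0.4,-1,0,85],[0,-0.4,-1,0,85],[0,-0.4,-1,0,85],[0,-0.4,-1,0,85]]}}

```text
time_s: 14.77
tool_pos: [0.5308, -0.0263, 0.1896]
ee_rot: [0.5, 0.5, 0.5, -0.5]
ft_force: [0.9, 1.1, 0.0]
finger_gap: 0.0852
```

Emit:
{"op": "apply_moves", "data": {"deltas": [[0,-0.4,-1,0,85],[0,-0.4,-1,0,85],[0,-0.4,-1,0,85],[0,-0.4,-1,0,85],[0,-0.4,-1,0,85]]}}

```text
time_s: 15.18
tool_pos: [0.4808, 0.0987, 0.1896]
ee_rot: [0.5, 0.5, 0.5, -0.5]
ft_force: [-0.2, 0.2, -0.6]
finger_gap: 0.0849
```

Emit:
{"op": "apply_moves", "data": {"deltas": [[0,-0.4,-1,0,85],[0,-0.4,-1,0,85],[0,-0.4,-1,0,85],[0,-0.4,-1,0,85],[0,-0.4,-1,0,85]]}}

```text
time_s: 15.6
tool_pos: [0.4308, 0.2238, 0.1896]
ee_rot: [0.5, 0.5, 0.5, -0.5]
ft_force: [-0.5, 0.2, -0.1]
finger_gap: 0.085
```

Emit:
{"op": "apply_moves", "data": {"deltas": [[0,-0.4,-1,0,85],[0,-0.4,-0.9,0,85],[0,0,0,0,85],[0,0,0,0,85]]}}

```text
time_s: 15.93
tool_pos: [0.4109, 0.271, 0.1895]
ee_rot: [0.501, 0.5, 0.501, -0.499]
ft_force: [-0.0, 0.2, 0.5]
finger_gap: 0.0851
```

```bash
python3 - <<'E'
from h import *
s,M=tool();print(s["joint_pos"].round(2),s["tool_pos"],to(.4097,.2734,.014))
t=optics.get_image("top")
for b in blobs(t,"blue_down",100,sat=80):print(cen(b).round(1),cv2.contourArea(b))
h=hull("blue_up",.6093,-.2397,"top",.061);print("exp",cen(h),cv2.contourArea(h))
i=t[140:250,350:480,::-1];cv2.imwrite("pics/g.png",cv2.resize(i,(390,330),interpolation=cv2.INTER_CUBIC))
E
```

```text
[ 0.44  0.26  1.8  -0.    1.07  2.01] [0.41093601 0.27101519 0.18946524] [ 7.02 -0.05 -0.09]
[ 71.7 469.1] 337.0
[412.8 184.7] 1004.0
exp [412.90178103 185.4004261 ] 977.1689894122537
```

View pics/g.png

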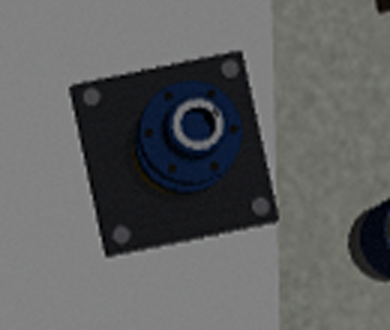

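Emit:
{"op": "apply_moves", "data": {"deltas": [[0.5,-0.05,-0.09,0,85],[1,0,0,0,85],[1,0,0,0,85],[1,0,0,0,85],[1,0,0,0,85]]}}

```text
time_s: 16.4
tool_pos: [0.411, 0.2713, 0.0759]
ee_rot: [0.5, 0.501, 0.499, -0.5]
ft_force: [-0.1, 0.3, 0.3]
finger_gap: 0.0852
```

Emit:
{"op": "apply_moves", "data": {"deltas": [[1,0,0,0,85],[0.7,0,0,0,85],[0.5,0,0,0,85],[0.2,0,0,0,85],[0,0,0,0,85]]}}

```text
time_s: 16.82
tool_pos: [0.4099, 0.2712, 0.0157]
ee_rot: [-0.499, -0.5, -0.5, 0.501]
ft_force: [0.3, -0.3, -0.7]
finger_gap: 0.0852
```

Emit:
{"op": "apply_moves", "data": {"deltas": [[0,0,0,0,65],[0,0,0,0,55],[0,0,0,0,45],[0,0,0,0,40],[0,0,0,0,40]]}}

```text
time_s: 17.23
tool_pos: [0.4109, 0.2724, 0.0179]
ee_rot: [0.5, 0.501, 0.5, -0.499]
ft_force: [0.8, -3.6, 6.4]
finger_gap: 0.0546
```

Emit:
{"op": "apply_moves", "data": {"deltas": [[0,0,0,0,40],[0,0,0,0,40],[0,0,0,0,40]]}}

```text
time_s: 17.48
tool_pos: [0.4109, 0.2724, 0.0179]
ee_rot: [0.5, 0.501, 0.5, -0.499]
ft_force: [-0.3, -3.8, 6.4]
finger_gap: 0.0544
```

Emit:
{"op": "apply_moves", "data": {"deltas": [[-0.3,0,0,0,40],[-0.8,0,0,0,40],[-1,0,0,0,40],[-1,0,0,0,40],[-1,0,0,0,40]]}}

```text
time_s: 17.9
tool_pos: [0.4094, 0.2723, 0.1206]
ee_rot: [-0.5, -0.5, -0.5, 0.5]
ft_force: [0.3, -0.3, -2.7]
finger_gap: 0.0546
```

Emit:
{"op": "apply_moves", "data": {"deltas": [[-1,0,0,0,40],[-0.6,0.2,0.4,0,40],[-0.3,0.4,0.8,0,40],[0,0.4,1,0,40],[0,0.4,1,0,40]]}}

```text
time_s: 18.32
tool_pos: [0.4453, 0.192, 0.1681]
ee_rot: [0.501, 0.5, 0.5, -0.499]
ft_force: [0.5, -0.2, -2.8]
finger_gap: 0.0548
```

Emit:
{"op": "apply_moves", "data": {"deltas": [[0,0.4,1,0,40],[0,0.4,1,0,40],[0,0.4,1,0,40],[0,0.4,1,0,40],[0,0.4,1,0,40]]}}

```text
time_s: 18.73
tool_pos: [0.4947, 0.0662, 0.1671]
ee_rot: [0.5, 0.5, 0.5, -0.5]
ft_force: [1.5, -0.4, -2.1]
finger_gap: 0.0549
```

Emit:
{"op": "apply_moves", "data": {"deltas": [[0,0.4,1,0,40],[0,0.4,1,0,40],[0,0.4,1,0,40],[0,0.4,1,0,40],[0,0.4,1,0,40]]}}

```text
time_s: 19.15
tool_pos: [0.5447, -0.0587, 0.1671]
ee_rot: [0.5, 0.5, 0.5, -0.5]
ft_force: [0.0, 0.7, -3.3]
finger_gap: 0.0542
```

Emit:
{"op": "apply_moves", "data": {"deltas": [[0,0.4,1,0,40],[0,0.4,1,0,40],[0,0.4,1,0,40],[0,0.3,1,0,40],[0,0.3,1,0,40]]}}

```text
time_s: 19.57
tool_pos: [0.5897, -0.1836, 0.167]
ee_rot: [0.5, 0.5, 0.5, -0.5]
ft_force: [0.4, -0.3, -3.0]
finger_gap: 0.0547
```

Emit:
{"op": "apply_moves", "data": {"deltas": [[0,0.3,1,0,40],[0,0.2,0.3,0,40],[0,0,0,0,40],[0,0,0,0,40],[0,0,0,0,40]]}}

```text
time_s: 19.98
tool_pos: [0.6014, -0.2136, 0.1664]
ee_rot: [0.499, 0.5, 0.501, -0.5]
ft_force: [-0.7, 0.1, -3.3]
finger_gap: 0.0545
```

```bash
python3 - <<'E'
from h import *
print(to(.6105,-.2398,.116))
im=check("side","red_down",.018,(285,130,347,200),sat=70)
i=im[120:250,260:370,::-1];cv2.imwrite("pics/i.png",cv2.resize(i,(440,520),interpolation=cv2.INTER_CUBIC))
E
```

```text
[2.01 0.37 1.05]
[ 0.6014 -0.2136  0.1664] seen 311 332 174 193 exp [309.8 173.3] [332.8 193. ]
```

View pics/i.png

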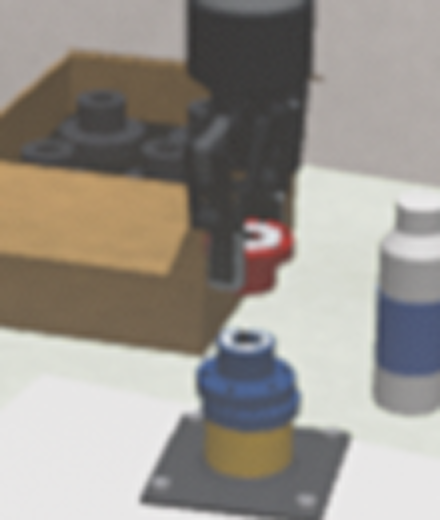

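Emit:
{"op": "apply_moves", "data": {"deltas": [[0,0.2,0.5,0,40],[0,0.15,0.5,0,40],[0,0,0,0,40],[0,0,0,0,40],[0,0,0,0,40]]}}

```text
time_s: 20.45
tool_pos: [0.611, -0.2402, 0.1664]
ee_rot: [0.5, 0.5, 0.5, -0.5]
ft_force: [-0.3, -0.2, -3.9]
finger_gap: 0.0542
```

Emit:
{"op": "apply_moves", "data": {"deltas": [[0.3,0,0,0,40],[0.6,0,0,0,40],[0.5,0,0,0,40],[0.3,0,0,0,40],[0.1,0,0,0,40]]}}

```text
time_s: 20.87
tool_pos: [0.6096, -0.2392, 0.1192]
ee_rot: [0.499, 0.5, 0.501, -0.5]
ft_force: [0.7, 0.2, -4.1]
finger_gap: 0.0544
```

Emit:
{"op": "apply_moves", "data": {"deltas": [[0,0,0,0,40],[0,0,0,0,40],[0,0,0,0,40]]}}

```text
time_s: 21.12
tool_pos: [0.6116, -0.2404, 0.1221]
ee_rot: [0.5, 0.5, 0.5, -0.5]
ft_force: [-0.0, 0.0, -3.2]
finger_gap: 0.0545
```

Emit:
{"op": "apply_moves", "data": {"deltas": [[0.1,0,0,0,40],[0.06,0,0,0,40],[0,0,0,0,40],[0,0,0,0,40]]}}

```text
time_s: 21.45
tool_pos: [0.6111, -0.2402, 0.1176]
ee_rot: [0.5, 0.5, 0.5, -0.5]
ft_force: [-0.0, 0.1, -3.4]
finger_gap: 0.0543
```

Emit:
{"op": "apply_moves", "data": {"deltas": [[0.05,0,0,0,40],[0,0,0,0,40]]}}

```text
time_s: 21.62
tool_pos: [0.611, -0.2402, 0.1162]
ee_rot: [0.5, 0.5, 0.5, -0.5]
ft_force: [0.5, -0.4, -3.6]
finger_gap: 0.0546
```

Emit:
{"op": "apply_moves", "data": {"deltas": [[0.04,0,0,0,40],[0,0,0,0,40]]}}

```text
time_s: 21.78
tool_pos: [0.6111, -0.2402, 0.1159]
ee_rot: [0.5, 0.5, 0.5, -0.5]
ft_force: [-1.5, 0.1, 3.1]
finger_gap: 0.0545
```

Emit:
{"op": "apply_moves", "data": {"deltas": [[0.02,0,0,0,40],[0,0,0,0,85],[0,0,0,0,85],[0,0,0,0,85],[0,0,0,0,85]]}}

```text
time_s: 22.2
tool_pos: [0.6113, -0.2403, 0.1148]
ee_rot: [0.5, 0.5, 0.5, -0.5]
ft_force: [0.8, -0.5, -0.3]
finger_gap: 0.0846
```

Emit:
{"op": "apply_moves", "data": {"deltas": [[-0.3,0,0,0,85],[-0.8,0,0,0,85],[-1,0,0,0,85],[-1,-0.4,0,0,85],[0,-0.9,0.2,0,85]]}}

```text
time_s: 22.62
tool_pos: [0.5837, -0.2465, 0.1982]
ee_rot: [0.504, 0.501, 0.496, -0.498]
ft_force: [1.0, -0.8, 0.6]
finger_gap: 0.0851
```

Emit:
{"op": "apply_moves", "data": {"deltas": [[0,-1,0.2,0,85],[0,-1,0.2,0,85],[0,-1,0.2,0,85],[0,-1,0.2,0,85],[0,-1,0.1,0,85]]}}

```text
time_s: 23.03
tool_pos: [0.4527, -0.2682, 0.1929]
ee_rot: [0.5, 0.5, 0.5, -0.5]
ft_force: [0.1, 0.2, 0.4]
finger_gap: 0.0848
```

Emit:
{"op": "apply_moves", "data": {"deltas": [[0,-1,0,0,85],[0,-0.6,0,0,85],[0,0,0,0,85],[0,0,0,0,85],[0,0,0,0,85]]}}

```text
time_s: 23.45
tool_pos: [0.4147, -0.2682, 0.1929]
ee_rot: [0.501, 0.5, 0.499, -0.5]
ft_force: [-0.3, -1.1, 0.3]
finger_gap: 0.0849
```

```bash
python3 - <<'E'
from h import *
s,M=tool();print(s["joint_pos"].round(2),s["tool_pos"],to(.4119,-.2679,.0275))
t=optics.get_image("top");im=optics.get_image("side")
for b in blobs(t,"red_down",50,sat=80):print(cen(b).round(1),cv2.contourArea(b))
h=hull("red_down",.6106,-.2396,"top",.098);print("exp",cen(h),cv2.contourArea(h))
i=cv2.resize(t[140:250,350:480,::-1],(390,330));j=cv2.resize(im[150:260,260:390,::-1],(390,330))
cv2.imwrite("pics/j.png",np.hstack([i,j]))
E
```

```text
[-0.71  0.26  1.8   0.    1.08  0.86] [ 0.41473357 -0.2681897   0.19292006] [ 6.62 -0.12 -0.02]
[422.  278.7] 128.0
[418.7 179.5] 744.5
exp [418.23365595 179.16658902] 798.6606312943622
```

View pics/j.png

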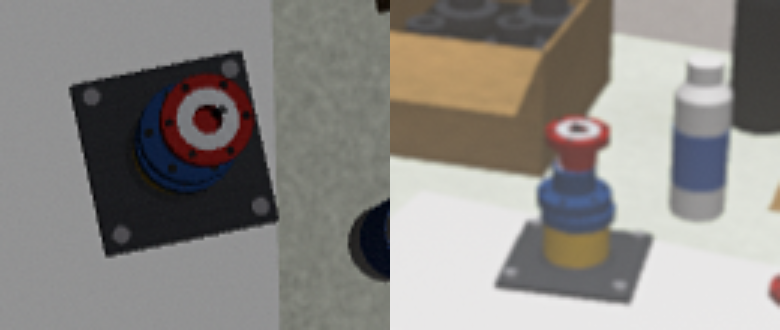

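Emit:
{"op": "apply_moves", "data": {"deltas": [[0.5,-0.1,0,0,85],[1,0,0,0,85],[1,0,0,0,85],[1,0,0,0,85],[1,0,0,0,85]]}}

```text
time_s: 23.97
tool_pos: [0.4123, -0.2679, 0.0788]
ee_rot: [0.501, 0.5, 0.5, -0.5]
ft_force: [0.9, -0.7, -1.0]
finger_gap: 0.0849
```

Emit:
{"op": "apply_moves", "data": {"deltas": [[1,0,0,0,85],[0.6,0,0,0,85],[0.3,0,0,0,85],[0.1,0,0,0,85],[0,0,0,0,85]]}}

```text
time_s: 24.38
tool_pos: [0.4116, -0.2677, 0.0295]
ee_rot: [0.5, 0.5, 0.5, -0.5]
ft_force: [-1.1, -1.0, 0.4]
finger_gap: 0.0848
```

Emit:
{"op": "apply_moves", "data": {"deltas": [[0,0,0,0,85],[0,0,0,0,85]]}}

```text
time_s: 24.55
tool_pos: [0.412, -0.2682, 0.0308]
ee_rot: [0.501, 0.5, 0.499, -0.5]
ft_force: [-0.5, 0.4, 0.2]
finger_gap: 0.0853
```

Emit:
{"op": "apply_moves", "data": {"deltas": [[0.07,0,0,0,85],[0,0,0,0,60],[0,0,0,0,45],[0,0,0,0,30],[0,0,0,0,25]]}}

```text
time_s: 24.97
tool_pos: [0.4111, -0.2676, 0.0282]
ee_rot: [0.5, 0.5, 0.5, -0.5]
ft_force: [0.4, -0.0, 0.4]
finger_gap: 0.0383
```

Emit:
{"op": "apply_moves", "data": {"deltas": [[0,0,0,0,20],[0,0,0,0,20],[0,0,0,0,20],[0,0,0,0,20]]}}

```text
time_s: 25.3
tool_pos: [0.4112, -0.2678, 0.0285]
ee_rot: [-0.5, -0.5, -0.5, 0.5]
ft_force: [-0.0, 0.5, 6.3]
finger_gap: 0.0324
```

Emit:
{"op": "apply_moves", "data": {"deltas": [[-0.3,0,0,0,20],[-0.8,0,0,0,20],[-1,0,0,0,20],[-1,0,0,0,20],[-1,0,0,0,20]]}}

```text
time_s: 25.72
tool_pos: [0.4105, -0.2671, 0.1316]
ee_rot: [0.499, 0.5, 0.5, -0.5]
ft_force: [1.4, 0.2, -2.9]
finger_gap: 0.0322
```

Emit:
{"op": "apply_moves", "data": {"deltas": [[-1,0,0,0,20],[-1,0.2,0,0,20],[-0.8,0.7,-0.1,0,20],[-0.2,1,-0.2,0,20],[0,1,-0.2,0,20]]}}

```text
time_s: 26.13
tool_pos: [0.4849, -0.2557, 0.2083]
ee_rot: [0.501, 0.501, 0.498, -0.5]
ft_force: [0.4, -0.6, -1.7]
finger_gap: 0.032
```

Emit:
{"op": "apply_moves", "data": {"deltas": [[0,1,-0.2,0,20],[0,1,-0.2,0,20],[0,1,-0.2,0,20],[0,1,0,0,20],[0,0.7,0,0,20]]}}

```text
time_s: 26.55
tool_pos: [0.6027, -0.2394, 0.2054]
ee_rot: [0.5, 0.5, 0.5, -0.5]
ft_force: [0.4, -0.5, -2.1]
finger_gap: 0.0321
```

Emit:
{"op": "apply_moves", "data": {"deltas": [[0,0.3,0,0,20],[0,0,0,0,20],[0,0,0,0,20],[0,0,0,0,20]]}}

```text
time_s: 26.88
tool_pos: [0.6069, -0.24, 0.2052]
ee_rot: [0.499, 0.5, 0.501, -0.5]
ft_force: [0.4, -0.7, -2.9]
finger_gap: 0.0323
```

```bash
python3 - <<'E'
from h import *
print(to(.6110,-.2403,.1595))
im=check("side","red_up",.0285,(285,130,347,188),sat=70)
E
```

```text
[1.83 0.17 0.01]
[ 0.6069 -0.24    0.2052] seen 312 334 164 180 exp [312.1 160.2] [334.8 179.8]
```

Emit:
{"op": "apply_moves", "data": {"deltas": [[0.2,0.13,0,0,20],[0.5,0,0,0,20],[0.5,0,0,0,20],[0.3,0,0,0,20],[0.1,0,0,0,20]]}}

```text
time_s: 27.35
tool_pos: [0.6101, -0.2394, 0.1626]
ee_rot: [0.498, 0.5, 0.501, -0.501]
ft_force: [-1.0, 0.8, -1.7]
finger_gap: 0.0323
```

Emit:
{"op": "apply_moves", "data": {"deltas": [[0,0,0,0,20],[0,0,0,0,20],[0,0,0,0,20]]}}

```text
time_s: 27.6
tool_pos: [0.6122, -0.2404, 0.1659]
ee_rot: [0.5, 0.5, 0.5, -0.5]
ft_force: [-0.5, 0.4, -2.0]
finger_gap: 0.0323
```

Emit:
{"op": "apply_moves", "data": {"deltas": [[0.1,-0.02,0,0,20],[0.06,0,0,0,20],[0,0,0,0,20],[0,0,0,0,20]]}}

```text
time_s: 27.93
tool_pos: [0.6113, -0.2401, 0.1615]
ee_rot: [0.5, 0.5, 0.5, -0.5]
ft_force: [0.1, 0.3, -1.9]
finger_gap: 0.0322
```

Emit:
{"op": "apply_moves", "data": {"deltas": [[0.05,0,0,0,20],[0,0,0,0,20]]}}

```text
time_s: 28.1
tool_pos: [0.6113, -0.2401, 0.1602]
ee_rot: [0.5, 0.5, 0.5, -0.5]
ft_force: [0.3, -0.8, -2.6]
finger_gap: 0.0327
```

Emit:
{"op": "apply_moves", "data": {"deltas": [[0.04,0,0,0,20],[0,0,0,0,20]]}}

```text
time_s: 28.27
tool_pos: [0.6115, -0.2403, 0.1595]
ee_rot: [0.5, 0.5, 0.5, -0.5]
ft_force: [0.5, 0.5, -0.5]
finger_gap: 0.0323
```

Contact at the expected height; a touch more, release, and retreat up and back.

Emit:
{"op": "apply_moves", "data": {"deltas": [[0.03,0,0,0,20],[0,0,0,0,85],[0,0,0,0,85],[0,0,0,0,85],[0,0,0,0,85]]}}

```text
time_s: 28.68
tool_pos: [0.6114, -0.2402, 0.1585]
ee_rot: [0.5, 0.5, 0.5, -0.5]
ft_force: [0.3, -0.2, 0.3]
finger_gap: 0.0787
```

Emit:
{"op": "apply_moves", "data": {"deltas": [[-0.3,0,0,0,85],[-0.8,0,0,0,85],[-1,0,0,0,85],[-0.8,-0.4,0,0,85],[0,-0.9,0,0,85]]}}

```text
time_s: 29.1
tool_pos: [0.5834, -0.2419, 0.2364]
ee_rot: [0.504, 0.501, 0.497, -0.499]
ft_force: [-0.2, -1.6, 0.5]
finger_gap: 0.0851
```

Emit:
{"op": "apply_moves", "data": {"deltas": [[0,-1,0,0,85],[0,-1,0,0,85],[0,-1,0,0,85],[0,-1,0,0,85],[0,-1,0,0,85]]}}

```text
time_s: 29.52
tool_pos: [0.4528, -0.2401, 0.2317]
ee_rot: [0.5, 0.5, 0.5, -0.5]
ft_force: [-0.1, -0.4, 0.1]
finger_gap: 0.0847
```

Emit:
{"op": "apply_moves", "data": {"deltas": [[0,-0.5,0,0,85],[0,0,0,0,85],[0,0,0,0,85],[0,0,0,0,85],[0,0,0,0,85]]}}

```text
time_s: 29.93
tool_pos: [0.4429, -0.2406, 0.2313]
ee_rot: [0.5, 0.5, 0.5, -0.5]
ft_force: [0.7, -0.5, -0.1]
finger_gap: 0.0849
```

```bash
python3 - <<'E'
from h import *
s,M=tool();print(s["time_s"],s["tool_pos"],s["ft_force"])
t=optics.get_image("top");im=optics.get_image("side")
for b in blobs(t,"red_up",50,sat=80):print(cen(b).round(1),cv2.contourArea(b))
for b in blobs(im,"red_up",50,sat=80):print("side",cen(b).round(1),cv2.boundingRect(b))
h=hull("red_up",.6105,-.2402,"top",.131);print("exp",cen(h),cv2.contourArea(h))
h=hull("red_up",.6105,-.2402,"side",.131);print("exp side",cen(h),cv2.boundingRect(h))
for n,c in(("pulley_mid","top"),("scanner_mid","top"),("spray_can_mid","side")):
    print(n,[(round(d["confidence"],2),[round(float(a*b)) for a,b in zip(d["bbox"],(640,480,640,480))]) for d in models.search_frame(n,c)])
i=cv2.resize(t[130:250,350:480,::-1],(390,360));j=cv2.resize(im[140:260,260:390,::-1],(390,360))
cv2.imwrite("pics/k.png",np.hstack([i,j]))
E
```

```text
29.9333 [ 0.44285019 -0.24057364  0.23127799] [ 0.66829591 -0.45900911 -0.11917544]
[419.2 177.9] 846.0
side [321.5 192.2] (311, 180, 22, 27)
exp [419.68170498 178.07828582] 819.0456339290831
exp side [321.87447383 187.43003074] (310, 177, 23, 20)
pulley_mid [(0.56, [159, 156, 45, 49])]
scanner_mid [(0.83, [263, 101, 34, 98]), (0.41, [394, 173, 27, 31])]
spray_can_mid [(0.57, [353, 167, 26, 57])]
```

View pics/k.png

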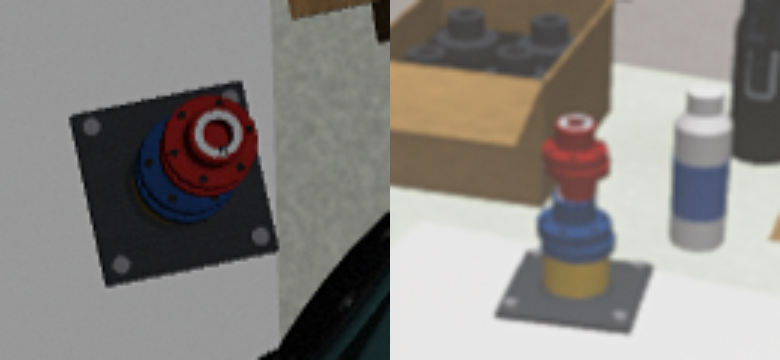

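The stack is straight and complete, with the gripper clear of it. The pulley, scanner and can boxes are unchanged.

```bash
python3 -c "
from plant import ctrl; print(ctrl.job_done())"
```

```text
the job is handed in; nothing more can be done
None
```

All four halves are stacked on the yellow pipe stand and released, and the job is handed in at about 30 s of the 128 s allowed. From the bottom they are blue hub down, blue hub up, red hub down, red hub up. `ctrl.job_done()` gives no verdict.

- **Seating:** each part touched down within about 1 mm of its computed height.
- **Centring:** in the top camera each placed part lay within about 1.5 mm of where it should be. The final side view shows a straight stack with the gripper clear.
- **Things to leave alone:** the pulley and scanner boxes in the top view were within about 2 pixels of their starting positions. The can was not found in the top view at the start, so I compared it in the side view. There its left edge matched within 3 pixels, though the box came out 26 pixels wide instead of 18. The can looked unmoved in the picture. I did not touch the purple look-alike.
- **Disagreements:** the first side-camera positions were up to 8 mm off the top camera's because the colour masks were incomplete, so I used the top camera. In the final side check the red box came out 27 pixels high instead of 20, because the lower red half merged into it.

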